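Push home the stoppers round a sample carousel

TASK

Five vials side by side on the rim of the white sample carousel have stoppers still standing raised. Starting with the one next to the thin dark steel post, run the closed fingertips round that arc, gently pushing each stopper in turn fully home, and between one stopper and the next stay low, following the arc with the fingertips no more than 2 cm above the disc. Only press: grasp and lift nothing, and leave the carousel and the things standing on and around it where they are.

Things in the scene. Friction and masses are not known exactly. Their poses are not given: they have to be found in the camera images.
- tray: round white sample carousel: loose disc 210 mm across, 35 mm thick, about 0.9 kg, flat on the bench, turned any way. Origin: centre of underside; z up, flat top at z = 35 mm. On a 75 mm radius circle, 40 mm apart, stand (counter-clockwise from above) a steel post, then raised stoppers 1 to 5; x points to stopper 3. Two more stoppers farther round are already home. All are alike, black rubber
- post_top (a point): centre of the top of the index post, a fixed dark steel pin 14 mm across standing 25 mm above the disc's top; stopper 1 is the raised stopper next to it, 40 mm away
- stopper1_top (a point): centre of the flat top of raised stopper 1 (counted from the post); a round rubber flange 20 mm across, 3 mm thick, which moves with the stopper: 7.5 to 9 mm above the disc's top at the start, 3 mm when home
- stopper1 (a joint): how far this stopper has been pushed in, m: 0 to 0.0015 at the start, 0.006 fully home (flange on the disc). It slides straight down against a steady friction of about 3 N, stays where it is left, and stops hard at 0.006; it cannot be pulled out
- stopper2_top (a point): centre of the flat top of raised stopper 2 (counted from the post); a round rubber flange 20 mm across, 3 mm thick, which moves with the stopper: 7.5 to 9 mm above the disc's top at the start, 3 mm when home
- stopper2 (a joint): how far this stopper has been pushed in, m: 0 to 0.0015 at the start, 0.006 fully home (flange on the disc). It slides straight down against a steady friction of about 3 N, stays where it is left, and stops hard at 0.006; it cannot be pulled out
- stopper3_top (a point): centre of the flat top of raised stopper 3 (counted from the post); a round rubber flange 20 mm across, 3 mm thick, which moves with the stopper: 7.5 to 9 mm above the disc's top at the start, 3 mm when home
- stopper3 (a joint): how far this stopper has been pushed in, m: 0 to 0.0015 at the start, 0.006 fully home (flange on the disc). It slides straight down against a steady friction of about 3 N, stays where it is left, and stops hard at 0.006; it cannot be pulled out
- stopper4_top (a point): centre of the flat top of raised stopper 4 (counted from the post); a round rubber flange 20 mm across, 3 mm thick, which moves with the stopper: 7.5 to 9 mm above the disc's top at the start, 3 mm when home
- stopper4 (a joint): how far this stopper has been pushed in, m: 0 to 0.0015 at the start, 0.006 fully home (flange on the disc). It slides straight down against a steady friction of about 3 N, stays where it is left, and stops hard at 0.006; it cannot be pulled out
- stopper5_top (a point): centre of the flat top of raised stopper 5 (counted from the post); a round rubber flange 20 mm across, 3 mm thick, which moves with the stopper: 7.5 to 9 mm above the disc's top at the start, 3 mm when home
- stopper5 (a joint): how far this stopper has been pushed in, m: 0 to 0.0015 at the start, 0.006 fully home (flange on the disc). It slides straight down against a steady friction of about 3 N, stays where it is left, and stops hard at 0.006; it cannot be pulled out
- jar: small round glass jar with a flat white cap, 34 mm across, 42 mm tall, standing loose on the carousel at the centre of the disc. Origin: centre of its underside
- vial_on_tray: amber sample vial with a stopper, 23 mm across, 40 mm tall, standing loose on the carousel's top, on the side away from the arc of raised stoppers. Origin: centre of its underside
- vial_on_bench: amber sample vial, 23 mm across, 50 mm tall, standing loose on the bench within a few cm of the carousel. Origin: centre of its underside
- weight: 100 g brass calibration weight, 32 mm across, 36 mm tall, standing loose on the bench within a few cm of the carousel. Origin: centre of its underside
- wash_bottle: white wash bottle with a cap, 66 mm across, 170 mm tall, standing loose at the far left. Origin: centre of its underside
- beaker: glass beaker, 72 mm across, 85 mm tall, standing loose on the right. Origin: centre of its underside
- screwdriver: screwdriver, 200 mm long, lying loose on the bench at the right. Origin: at the middle of its length, underside

How it is judged:
By the outcome, as a careful person would: the job done as asked, in the order asked, and still so for the second after the job is handed in, with the robot touching nothing.
It also fails if it takes over 51 s, if anything falls off the work surface, if the arm or the gripper's body presses on something with over 40 N, if the wrist force passes 120 N, or if a joint passes its speed limit or range.

ROBOT

A 7-joint arm with a two-finger parallel gripper is mounted at the origin on the work surface. World frame = base frame: x ahead of the robot, y to its left, z up, the work surface at z = 0. Lengths are in m, angles in rad, forces in N, time in s.
With the tool pointing down it reaches from about 0.35 to 0.9 m from the base axis. Payload 19.9 kg.
Tool frame: the origin (TCP) lies midway between the tips of the shut fingers; the grasp point (between the pads) lies arm.grip_point_offset behind it (arm.grip_point_offset is the distance from the TCP to the grasp point, in m); y points along the fingers, x is the direction in which the jaws open and shut, and the axes are right-handed (so a half turn about y gives the same grasp; the last joint's range is limited). The gripper opens to 85 mm and grips with 20 to 120 N. Pads are 22 mm wide; open, the fingers measure 114 mm over their backs; the gripper's body (76 mm by 85 mm) begins 54 mm behind the grasp point. The pads swing forward as they close: fully open they stand 13 mm farther back than shut.
Start: joints at [1.159, 0.417, -0.01, 1.614, 0.005, 1.111, -0.053], TCP at [0.226, -0.583, 0.231] pointing down, gripper open.
Joint ranges: [-2.81, 2.81], [-0.39, 2.02], [-1.27, 1.25], [0.06, 2.57], [-1.19, 4.33], [0.19, 2], [-2.82, 2.82]. Speed limits (rad/s): [1.89, 1.89, 2.39, 2.39, 3.01, 3.01, 3.01].

INTERFACE

Orientations are given as a unit quaternion [x, y, z, w].
In Python, from station import arm, capture, workorder gives the robot as it stands.
- The arm moves only by the shell command python3 -m handwheel 'ROWS' [FORCE]. ROWS is JSON, one flat list of numbers, 7 for each row, row after row: the shift along the world's x, y, z in mm, then the turn, a rotation vector about the world's x, y, z in degrees, then the gripper command: -1 is fully open, 1 is shut, values between are in proportion. A call has 1 to 8 rows; each row shifts and turns the commanded pose from where the row before left it; what a row does not reach is not made up. A row lasts 1/10 s, in which the tool goes at most 50 mm and 8.59 degrees, less where a joint would pass 70% of its speed; a pose out of reach is approached as far as the arm can. A call with a gripper value outside its range is refused whole. The fingers move at their own pace and stop on an object; FORCE is the grip in N (left out, the last holds). Time passes only in rows, so rows that do not move let the fingers close. It gives the time, the measured TCP pose, the force and the opening at its end, in the units of the state.
- arm.read_state(): the state, without advancing time (a new reading comes with each control period).
- capture(name): name is "scene" or "side" or "wrist"; returns a dict with "color" (384x512x3 uint8, red, green, blue), "fx", "fy", "cx", "cy" (pixels), "extrinsics" (4x4, takes a point from world to camera coordinates); the wrist camera has in their place "tool_from_camera" (4x4, takes a point from camera to tool coordinates, whose origin is the TCP and whose axes are the tool frame's). Camera axes: x right, y up, looking along -z (the intrinsics and any distortion apply to the point x, -y, -z); pixel columns grow to the right and rows downward; lengths in m; the calibration is good to about 2 mm. A picture is of the moment at which its call begins: read the wrist's pose just before it. There is no depth.
- workorder.sign_off(): hands the job in, once; it reports no verdict.
The state is a dict: "time_s": time; "qpos": joint angles; "qvel": joint speeds; "joint_torque": joint torques, N m; "tool_pos": TCP position; "orientation": TCP orientation; "contact_force": force on the tool from outside, world axes, zero at the start; "wrist_torque": the same for the moment, N m; "opening": opening from 0.0 (shut) to 1.0 (fully open).
Only numpy, scipy, OpenCV 4.12 (cv2) and the standard library are available. Lean on these libraries where they do the work, as an engineer would, in place of code of your own. Each camera call takes 0.05 s, during which the arm holds its last target. There are 200 camera calls.

## Working session

There is one attempt and no reset: what is moved stays moved. The work goes in short steps, Python scripts to look and compute and a shell command to move; the robot and the scene stay as the last step left them, time stands still between calls to the robot, and variables do not carry over. Pictures are saved under pics/ and viewed, about 8 in all and at most 12, crops included, and the job is handed in when it is done.

```bash
ls; mkdir -p pics
python3 - <<'E'
from station import arm,capture
import cv2,numpy as np,json
s=arm.read_state();print(s,arm.grip_point_offset)
for n in("scene","side","wrist"):
    c=capture(n);cv2.imwrite(f"pics/{n}0.png",c["color"][:,:,::-1])
    np.savez(f"pics/{n}0.npz",**c)
    print(n,[c[k] for k in c if k!="color"])
a=[cv2.imread(f"pics/{n}0.png") for n in("scene","side")]
E
```

```text
pics
{'time_s': 0.0, 'qpos': array([ 1.15952932,  0.41802291, -0.01031406,  1.61421945,  0.00471952,
        1.11070653, -0.05299051]), 'qvel': array([-0.00102761, -0.00066567, -0.0008164 ,  0.00113439, -0.00179604,
       -0.00097571, -0.00027286]), 'joint_torque': array([-2.47798716e-04, -8.64450932e+01,  6.78596143e-01, -4.34903240e+01,
        1.91066478e-02,  7.25739970e-03,  7.41408871e-05]), 'tool_pos': array([ 0.22572753, -0.58240982,  0.23061066]), 'orientation': array([-0.58316864,  0.39996134, -0.39914272,  0.58363546]), 'contact_force': array([-0.0614833 , -0.47910338,  0.60674076]), 'wrist_torque': array([-0.02996238, -0.03135531,  0.04250708]), 'opening': 1.0026402090485398} 0.0187
scene [414.0040625176046, 414.0040625176046, 244.15239136770924, 188.38255262849685, array([[ 0.84237271,  0.53874842, -0.01258416, -0.43896481],
       [-0.29192133,  0.47582032,  0.82968486,  0.11548131],
       [ 0.45297921, -0.69523029,  0.55809021, -1.33602595],
       [ 0.        ,  0.        ,  0.        ,  1.        ]])]
side [371.5837778627304, 371.5837778627304, 259.96611276500255, 191.08083764814265, array([[-0.7782959 , -0.62772977,  0.01451971,  0.42382083],
       [ 0.39872594, -0.47623578,  0.78372004, -0.28005983],
       [-0.4850496 ,  0.61575548,  0.6209445 , -0.91839928],
       [ 0.        ,  0.        ,  0.        ,  1.        ]])]
wrist [269.5990213062784, 269.5990213062784, 255.78882203769953, 187.08020964746296, array([[ 9.99999900e-01, -4.73633434e-05, -4.45772409e-04,
         3.52441660e-04],
       [-4.09536433e-04,  3.07882324e-01, -9.51424357e-01,
        -1.42470685e-01],
       [ 1.82308084e-04,  9.51424444e-01,  3.07882274e-01,
         7.94098265e-02],
       [ 0.00000000e+00,  0.00000000e+00,  0.00000000e+00,
         1.00000000e+00]])]
```

View pics/scene0.png

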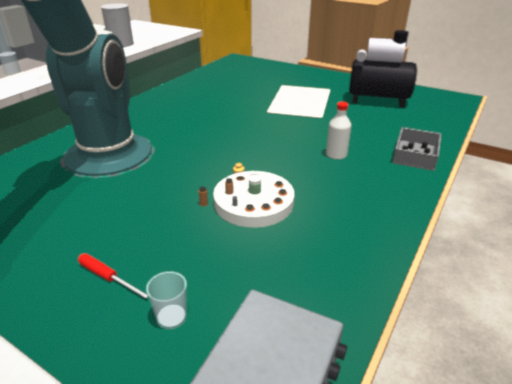

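View pics/side0.png

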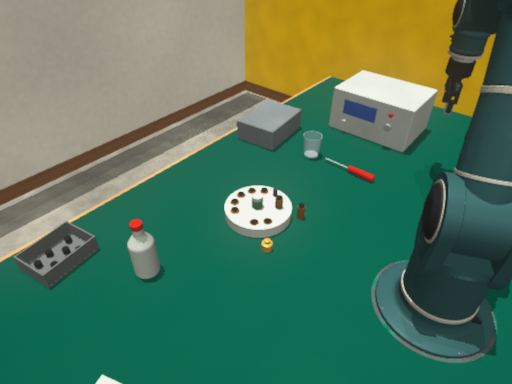

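```bash
cat > h.py <<'E'
import numpy as np,cv2
def load(n):
    d=np.load(f"pics/{n}.npz");return {k:d[k] for k in d.files}
def ray(c,u,v):
    E=c["extrinsics"];R=E[:3,:3];o=-R.T@E[:3,3]
    return o,R.T@np.array([(u-c["cx"])/c["fx"],-(v-c["cy"])/c["fy"],-1.])
def onz(c,u,v,z):
    o,d=ray(c,u,v);return o+d*(z-o[2])/d[2]
def proj(c,P):
    p=np.c_[P,np.ones(len(P))]@c["extrinsics"].T
    return np.c_[c["cx"]+c["fx"]*p[:,0]/-p[:,2],c["cy"]-c["fy"]*p[:,1]/-p[:,2]]
E
python3 - <<'E'
from h import *
out=[]
for n,(x,y) in(("scene0",(195,150)),("side0",(215,175))):
    c=load(n);im=c["color"][y:y+80,x:x+110,::-1]
    out.append(cv2.resize(im,None,fx=7,fy=7/2*1.0*1.0 if 0 else 3.7,interpolation=cv2.INTER_CUBIC))
    full=c["color"].astype(int)
    m=((full.min(2)>120)&(full.max(2)-full.min(2)<60)).astype(np.uint8)
    m[:y]=0;m[y+80:]=0;m[:,:x]=0;m[:,x+110:]=0
    # top-surface bright mask: hull -> unproject
    pts=np.argwhere(m)[:,::-1];h=cv2.convexHull(pts.astype(np.float32)).reshape(-1,2)
    print(n,h.min(0),h.max(0),np.unique(full[m>0].sum(1)//30,return_counts=True))
cv2.imwrite("pics/crop1.png",np.vstack(out))
E
```

```text
scene0 [213. 170.] [294. 227.] (array([12, 13, 14, 15, 16, 17, 18, 19, 20, 21, 22, 23, 24, 25]), array([  15,   84,  160,  207,  356,   61,   59,   56,   76,   62,   85,
        130,  337, 1599]))
side0 [224. 185.] [292. 236.] (array([12, 13, 14, 15, 16, 17, 18, 19, 20, 21, 22, 23, 24]), array([ 114,  168,   29,   35,   33,   32,   45,   44,   64,   83,  112,
        165, 1337]))
```

View pics/crop1.png

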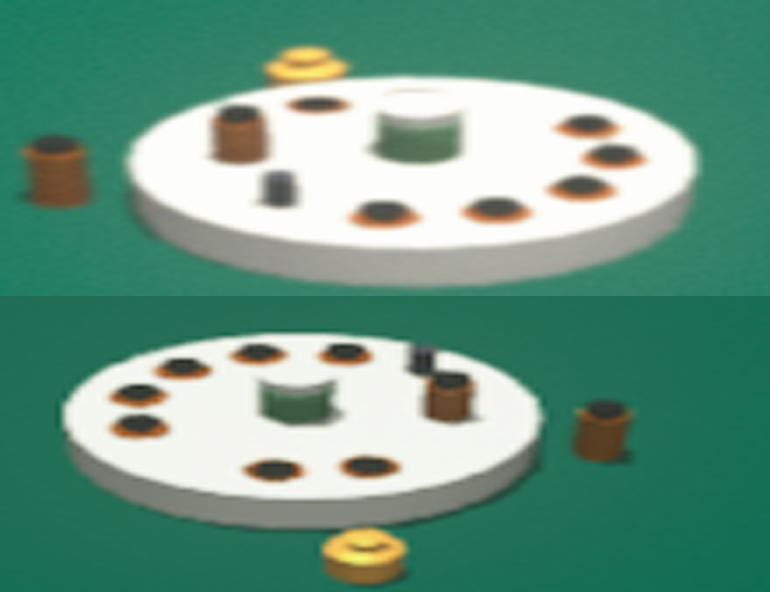

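Run:
```python
from h import *
from scipy.optimize import least_squares
eye={"scene0":[(385,212),(497,208),(583,187),(613,155),(588,125)],"side0":[(346,352),(258,352),(183,367),(137,393),(138,425)]}
off={"scene0":(195,150,0),"side0":(215,175,296)}
meas={};C={}
for n,l in eye.items():
    c=load(n);C[n]=c;ox,oy,s=off[n];im=c["color"].astype(float)
    r=[]
    for a,b in l:
        u,v=ox+a/7-.5,oy+(b-s)/3.7-.5
        u0,v0=int(round(u)),int(round(v))
        pu=np.arange(u0-5,u0+6);pv=np.arange(v0-3,v0+4)
        red=im[v0-3:v0+4,u0-5:u0+6,0]
        w=np.clip(110-red,0,None);U,V=np.meshgrid(pu,pv)
        r.append(((w*U).sum()/w.sum(),(w*V).sum()/w.sum()))
    meas[n]=np.array(r)
    P=np.array([onz(c,u,v,.0433) for u,v in r]);print(n,np.round(P[:,:2]*1e3,1).tolist())
    print(" spacing",np.round(np.linalg.norm(np.diff(P,axis=0),axis=1)*1e3,1))
st=2*np.arcsin(20/75)
def pts(p):
    a=p[2]+st*np.arange(-2,3)
    return np.c_[p[0]+.075*np.cos(a),p[1]+.075*np.sin(a),np.full(5,.0433)]
for ns in(["scene0"],["side0"],["scene0","side0"]):
    f=lambda p:np.concatenate([(proj(C[n],pts(p))-meas[n]).ravel() for n in ns])
    m=np.mean([onz(C[n],*meas[n][2],.0433) for n in ns],0)
    b=min((least_squares(f,[m[0],m[1],t]) for t in np.arange(0,6.3,.8)),key=lambda r:r.cost)
    print(ns,np.round(b.x[:2]*1e3,1),np.degrees(b.x[2])%360,"rms px",np.sqrt(2*b.cost/len(b.fun)))
p=b.x
print("stoppers",np.round(pts(p)[:,:2]*1e3,1).tolist())
a=p[2]-3*st;print("post",p[0]+.075*np.cos(a),p[1]+.075*np.sin(a),[onz(C["scene0"],195+280/7-.5,150+174/3.7-.5,.06)[:2],onz(C["side0"],215+422/7-.5,175+(347-296)/3.7-.5,.06)[:2]])
# disc centre from rim
for n in C:
    c=C[n];q=proj(c,np.c_[p[0]+.105*np.cos(np.linspace(0,6.28,60)),p[1]+.105*np.sin(np.linspace(0,6.28,60)),np.full(60,.035)])
    print(n,"rim u range",q[:,0].min(),q[:,0].max(),q[:,1].min(),q[:,1].max())
```

```text
scene0 [[574.4, -59.1], [605.9, -34.9], [619.3, 2.6], [611.2, 41.9], [584.5, 70.8]]
 spacing [39.7 39.8 40.2 39.3]
side0 [[570.0, -50.7], [600.1, -24.1], [614.0, 12.6], [606.2, 52.0], [578.7, 81.5]]
 spacing [40.2 39.2 40.2 40.3]
['scene0'] [544.3   8.3] 355.8834975846634 rms px 0.12579414621839957
['side0'] [539.  18.] 356.113849348408 rms px 0.07155897135442744
['scene0', 'side0'] [542.2  12.8] 355.9979879210492 rms px 0.8682453907869382
stoppers [[572.9, -55.7], [603.7, -30.2], [617.0, 7.5], [609.1, 46.7], [582.1, 76.3]]
post 0.5333312558509846 -0.06171295587455816 [array([ 0.53353135, -0.06206977]), array([ 0.53424259, -0.06065205])]
scene0 rim u range 213.1676791442202 293.88609086883764 170.31545463099494 216.00324291035264
side0 rim u range 224.1387879744239 292.04271607174405 184.2479596280182 228.49823797663143
```

Both views show the carousel near (0.54, 0.01). The stoppers run counter-clockwise from the post: scene px about (250,207), (266,206), (278,200), (282,191), (279,183). The two views disagree by about 11 mm at the assumed height. That would fit the dark blobs including the stoppers' sides, so I'll refit with the blob height left free and check it against the rim.

Run:
```python
from h import *
from scipy.optimize import least_squares
from scipy.spatial.transform import Rotation as R
from station import arm
M={"scene0":[[574.4,-59.1],[605.9,-34.9],[619.3,2.6],[611.2,41.9],[584.5,70.8]],"side0":[[570.,-50.7],[600.1,-24.1],[614.,12.6],[606.2,52.],[578.7,81.5]]}
C={n:load(n) for n in M}
meas={n:proj(C[n],np.c_[np.array(M[n])/1e3,np.full(5,.0433)]) for n in M}
st=2*np.arcsin(20/75)
def pts(p):
    a=p[2]+st*np.arange(-2,3);return np.c_[p[0]+.075*np.cos(a),p[1]+.075*np.sin(a),np.full(5,p[3])]
b=least_squares(lambda p:np.concatenate([(proj(C[n],pts(p))-meas[n]).ravel() for n in M]),[.542,.013,-.07,.04])
p=b.x;print("free z",np.round(p[:2]*1e3,1),np.degrees(p[2]),p[3],"rms",np.sqrt(2*b.cost/20));print(np.round(pts(p)[:,:2]*1e3,1).tolist())
# rim from white top mask per camera
for n,(x,y),th in(("scene0",(195,150),690),("side0",(215,175),660)):
    c=C[n];f=c["color"].astype(int);m=np.zeros(f.shape[:2],bool);m[y:y+80,x:x+110]=True
    m&=f.sum(2)>th
    k,l,s,_=cv2.connectedComponentsWithStats(m.astype(np.uint8));i=1+s[1:,4].argmax()
    h=cv2.convexHull(np.argwhere(l==i)[:,::-1].astype(np.float32)).reshape(-1,2)
    W=np.array([onz(c,u,v,.035)[:2] for u,v in h])
    q=least_squares(lambda q:np.hypot(*(W-q[:2]).T)-q[2],[.542,.013,.105],loss="soft_l1",f_scale=.002).x
    print(n,"rim centre/r mm",np.round(q*1e3,1))
s=arm.read_state();print("tool axes x,y,z cols\n",R.from_quat(s["orientation"]).as_matrix().round(3))
```

```text
free z [541.8  14. ] -4.167725409970805 0.03902880057533134 rms 0.1821814767880755
[[572.2, -54.5], [603.1, -29.1], [616.6, 8.5], [608.7, 47.8], [581.9, 77.4]]
scene0 rim centre/r mm [543.3  10.8 103.1]
side0 rim centre/r mm [540.2  16.9 102.2]
tool axes x,y,z cols
 [[ 0.361 -0.     0.932]
 [-0.932  0.001  0.361]
 [-0.001 -1.    -0.   ]]
```

The free-height fit (541.8, 14.0) and the mean rim centre (541.7, 13.8) agree, so the positions are good to about 1–2 mm. Next I transfer high with the fingers closing.

```bash
python3 -m handwheel '[20,30,0,0,0,0,1, 22,33,0,0,0,0,1, 22,33,0,0,0,0,1, 22,34,0,0,0,0,1, 22,34,0,0,0,0,1, 22,34,0,0,0,0,1, 22,34,0,0,0,0,1, 22,34,0,0,0,0,1]' 20
python3 -m handwheel '[22,34,0,0,0,0,1, 22,34,0,0,0,0,1, 22,34,0,0,0,0,1, 22,34,0,0,0,0,1, 22,34,-10,0,0,0,1, 22,32,-30,0,0,0,1, 20,30,-40,0,0,0,1, 0,0,0,0,0,0,1]'
```

```text
time_s: 0.95
tool_pos: [0.4004, -0.3152, 0.2313]
orientation: [0.583, -0.4, 0.4, -0.583]
contact_force: [1.0, -0.3, 0.9]
opening: -0.003
time_s: 1.75
tool_pos: [0.5499, -0.082, 0.1496]
orientation: [0.585, -0.4, 0.396, -0.584]
contact_force: [-0.6, 0.2, 0.2]
opening: 0.001
```

```bash
python3 -m handwheel '[12,14,-10,0,0,0,1, 10,13,-20,0,0,0,1, 0,0,-20,0,0,0,1, 0,0,0,0,0,0,1, 0,0,0,0,0,0,1]'
python3 - <<'E'
from h import *
from station import arm,capture
s=arm.read_state();print(s["tool_pos"],s["orientation"],s["contact_force"])
w=capture("wrist");np.savez("pics/w1.npz",**w,pos=s["tool_pos"],q=s["orientation"])
sd=capture("side");sc=capture("scene")
np.savez("pics/side1.npz",**sd);np.savez("pics/scene1.npz",**sc)
a=cv2.resize(sd["color"][140:240,195:315],None,fx=3.33,fy=3,interpolation=2)[:200*3//3*1+100,:400]
b=cv2.resize(sc["color"][120:230,195:315],None,fx=3.33,fy=2.73,interpolation=2)[:300,:400]
cv2.imwrite("pics/mix1.png",np.vstack([np.hstack([a,b])[:,:,::-1],cv2.resize(w["color"],(400,300))[:,:,::-1].repeat(1,1) if 0 else np.hstack([cv2.resize(w["color"],(400,300)),cv2.resize(w["color"],(400,300))])[:,:,::-1]]))
cv2.imwrite("pics/w1.png",w["color"][:,:,::-1])
E
```

```text
time_s: 2.25
tool_pos: [0.5723, -0.0604, 0.1045]
orientation: [0.583, -0.4, 0.4, -0.583]
contact_force: [-0.0, 0.3, 0.2]
opening: 0.004
[ 0.57230677 -0.06036737  0.10453539] [ 0.58341972 -0.39985195  0.39955695 -0.58317587] [-0.03453931  0.28276305  0.16994578]
```

View pics/mix1.png

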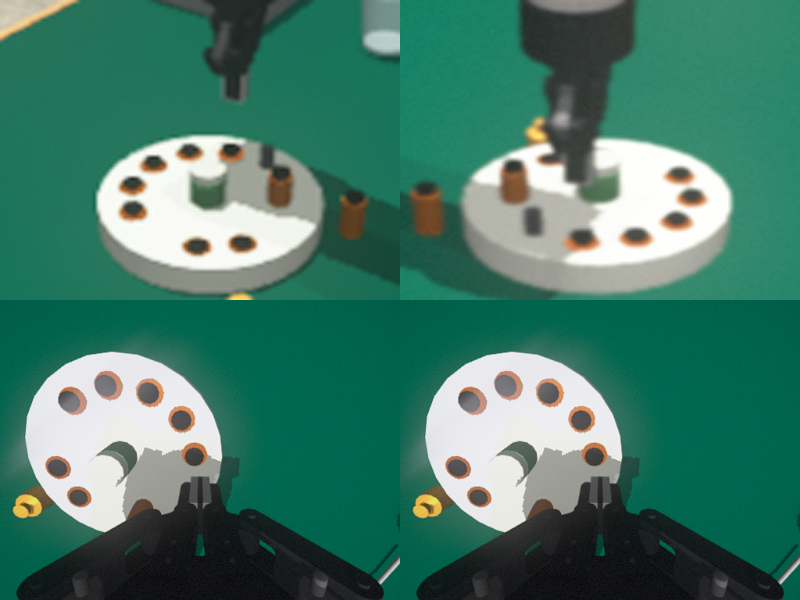

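View pics/w1.png

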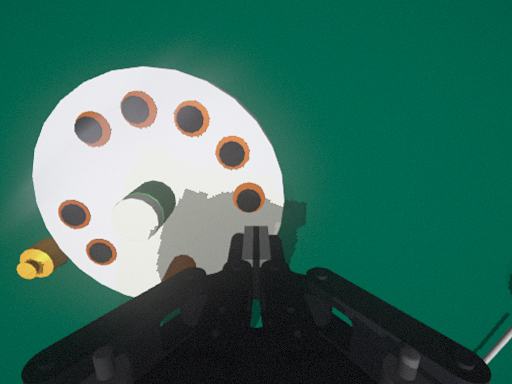

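```bash
cat >> h.py <<'E'
from scipy.spatial.transform import Rotation as Rot
from scipy.optimize import least_squares
ST=2*np.arcsin(20/75)
def wcam(d):
    T=np.eye(4);T[:3,:3]=Rot.from_quat(d["q"]).as_matrix();T[:3,3]=d["pos"]
    d["extrinsics"]=np.linalg.inv(T@d["tool_from_camera"]);return d
E
python3 - <<'E'
from h import *
w=wcam(load("w1"));im=w["color"].astype(int)
g=[(249,198),(233,152),(191,118),(139,108),(91,128)];m=[]
for u,v in g:
    r=im[v-16:v+17,u-16:u+17]; mask=(r.max(2)<130)&(abs(r[:,:,0]-r[:,:,2])<25)&(abs(r[:,:,0]-r[:,:,1])<25)
    k,l,s,ct=cv2.connectedComponentsWithStats(mask.astype(np.uint8))
    i=l[16,16];m.append(ct[i]+[u-16,v-16]);print(s[i],end=" ")
m=np.array(m);P=np.array([onz(w,*q,.0433) for q in m]);print("\n",np.round(P*1e3,1)[:,:2].tolist(),np.round(np.linalg.norm(np.diff(P,axis=0),axis=1)*1e3,1))
def pts(p):
    a=p[2]+ST*np.arange(-2,3);return np.c_[p[0]+.075*np.cos(a),p[1]+.075*np.sin(a)]
b=least_squares(lambda p:(pts(p)-P[:,:2]).ravel(),[.542,.014,-.07]);print(b.x*[1e3,1e3,57.3],np.sqrt(2*b.cost/10)*1e3,np.round(pts(b.x)*1e3,1).tolist())
# circle of white rim left edge points
print("TCP px",proj(w,w["pos"][None]))
print("vial_on_tray base approx",onz(load("scene0"),195+240/7-.5,150+155/3.7-.5,.037)[:2],onz(load("side0"),215+448/7-.5,175+(416-296)/3.7-.5,.037)[:2])
# gripper outline at tool plane z=0
TC=w["tool_from_camera"]
for u,v in((235,232),(200,270),(318,270),(140,288),(30,360),(488,360)):
    d=TC[:3,:3]@np.array([(u-w["cx"])/w["fx"],-(v-w["cy"])/w["fy"],-1]);o=TC[:3,3]
    for z in(0.,.012):
        print((u,v),z,np.round((o+d*(z-o[2])/d[2])*1e3,0),end=" ")
    print()
E
```

```text
[  4   8  24  22 405] [  3   6  25  25 474] [  2   4  26  27 545] [  0   4  26  27 532] [  0   5  27  25 455] 
 [[572.4, -54.3], [603.5, -29.0], [616.6, 8.5], [609.3, 47.4], [582.9, 77.4]] [40.1 39.8 39.5 39.9]
[542.22072919  14.29782658  -4.50833458] 0.19394221829899944 [[572.3, -54.4], [603.3, -29.2], [617.0, 8.4], [609.4, 47.7], [582.7, 77.5]]
TCP px [[255.07360408 240.47666326]]
vial_on_tray base approx [ 0.48923087 -0.02352625] [ 0.48631573 -0.01769988]
(235, 232) 0.0 [-13.  11.   0.] (235, 232) 0.012 [-11. -12.  12.] 
(200, 270) 0.0 [-27. -29.   0.] (200, 270) 0.012 [-23. -46.  12.] 
(318, 270) 0.0 [ 31. -29.   0.] (318, 270) 0.012 [ 26. -46.  12.] 
(140, 288) 0.0 [-51. -42.   0.] (140, 288) 0.012 [-43. -58.  12.] 
(30, 360) 0.0 [-72. -77.   0.] (30, 360) 0.012 [-61. -87.  12.] 
(488, 360) 0.0 [ 75. -77.   0.] (488, 360) 0.012 [ 64. -87.  12.]
```

The wrist fit agrees to within 1 mm: stoppers at (572.3,-54.4), (603.3,-29.2), (617.0,8.4), (609.4,47.7), (582.7,77.5). By my estimate the gripper linkage clears the jar by about 9–13 mm at stopper 1. I'll descend to just above it.

```bash
python3 -m handwheel '[0,6,-10,0,0,0,1, 0,0,-20,0,0,0,1, 0,0,-16,0,0,0,1, 0,0,-8,0,0,0,1, 0,0,0,0,0,0,1, 0,0,0,0,0,0,1]'
```

```text
time_s: 3.0
tool_pos: [0.5727, -0.0538, 0.0504]
orientation: [-0.583, 0.4, -0.4, 0.583]
contact_force: [0.2, -0.7, 0.6]
opening: 0.003
```

```bash
python3 -m handwheel '[0,0,-3,0,0,0,1, 0,0,-3,0,0,0,1, 0,0,-2,0,0,0,1, 0,0,-1,0,0,0,1, 0,0,-1,0,0,0,1, 0,0,-1,0,0,0,1, 0,0,-1,0,0,0,1, 0,0,0,0,0,0,1]'
```

```text
time_s: 3.8
tool_pos: [0.5726, -0.0539, 0.0381]
orientation: [-0.583, 0.4, -0.4, 0.583]
contact_force: [0.9, -0.2, 1.5]
opening: -0.004
```

```bash
python3 -m handwheel '[0,0,-0.5,0,0,0,1, 0,0,0,0,0,0,1, 0,0,0,0,0,0,1]'; python3 -m handwheel '[0,0,-0.5,0,0,0,1, 0,0,0,0,0,0,1, 0,0,0,0,0,0,1]'
```

```text
time_s: 4.1
tool_pos: [0.5726, -0.0539, 0.038]
orientation: [-0.583, 0.399, -0.4, 0.583]
contact_force: [0.2, -0.5, 10.4]
opening: -0.001
time_s: 4.4
tool_pos: [0.5726, -0.0539, 0.0379]
orientation: [0.583, -0.399, 0.4, -0.583]
contact_force: [-3.7, -0.3, 18.6]
opening: 0.002
```

Stopper 1 is home: the tip stops hard at z = 38.0 mm and the force rises to 10–18 N. I now rise to about 50 mm and follow the arc to stopper 2.

```bash
python3 -m handwheel '[0,0,6,0,0,0,1, 0,0,6.5,0,0,0,1, 8.6,4.1,0,0,0,0,1, 8.3,5.9,0,0,0,0,1, 7.5,7,0,0,0,0,1, 6.3,7.7,0,0,0,0,1, 0,0,0,0,0,0,1, 0,0,0,0,0,0,1]'
```

```text
time_s: 5.2
tool_pos: [0.603, -0.0289, 0.0493]
orientation: [0.584, -0.4, 0.399, -0.583]
contact_force: [-0.6, -0.5, -0.1]
opening: -0.002
```

```bash
python3 -m handwheel '[0,0,-3,0,0,0,1, 0,0,-3,0,0,0,1, 0,0,-2,0,0,0,1, 0,0,-1,0,0,0,1, 0,0,-1,0,0,0,1, 0,0,-1,0,0,0,1, 0,0,-1,0,0,0,1, 0,0,-0.5,0,0,0,1]'; python3 -m handwheel '[0,0,0,0,0,0,1, 0,0,0,0,0,0,1]'
```

```text
time_s: 6.0
tool_pos: [0.6033, -0.0293, 0.0379]
orientation: [0.583, -0.399, 0.4, -0.583]
contact_force: [-9.3, -2.6, 25.0]
opening: 0.002
time_s: 6.2
tool_pos: [0.6033, -0.0293, 0.038]
orientation: [0.583, -0.399, 0.4, -0.583]
contact_force: [-8.6, -2.7, 18.7]
opening: -0.003
```

```bash
python3 -m handwheel '[0,0,6,0,0,0,1, 0,0,6.5,0,0,0,1, 5.3,8.6,0,0,0,0,1, 4.1,9.2,0,0,0,0,1, 2.8,9.8,0,0,0,0,1, 1.5,10,0,0,0,0,1, 0,0,0,0,0,0,1, 0,0,0,0,0,0,1]'
```

```text
time_s: 7.0
tool_pos: [0.6167, 0.0087, 0.0494]
orientation: [0.584, -0.399, 0.399, -0.583]
contact_force: [-0.4, -1.2, 0.7]
opening: -0.001
```

```bash
python3 -m handwheel '[0,0,-3,0,0,0,1, 0,0,-3,0,0,0,1, 0,0,-2,0,0,0,1, 0,0,-1,0,0,0,1, 0,0,-1,0,0,0,1, 0,0,-1,0,0,0,1, 0,0,-0.5,0,0,0,1, 0,0,-0.4,0,0,0,1]'; python3 -m handwheel '[0,0,0,0,0,0,1, 0,0,0,0,0,0,1]'
```

```text
time_s: 7.8
tool_pos: [0.617, 0.0083, 0.0381]
orientation: [0.583, -0.4, 0.4, -0.583]
contact_force: [-3.9, -3.3, 13.0]
opening: -0.003
time_s: 8.0
tool_pos: [0.6169, 0.0083, 0.0381]
orientation: [0.583, -0.4, 0.4, -0.583]
contact_force: [-3.4, -3.1, 7.2]
opening: 0.001
```

```bash
python3 -m handwheel '[0,0,-0.5,0,0,0,1, 0,0,0,0,0,0,1, 0,0,0,0,0,0,1]'; python3 -m handwheel '[0,0,6,0,0,0,1, 0,0,6.4,0,0,0,1, 0.1,10.1,0,0,0,0,1, -1.3,10.1,0,0,0,0,1, -2.6,9.7,0,0,0,0,1, -3.8,9.4,0,0,0,0,1, 0,0,0,0,0,0,1, 0,0,0,0,0,0,1]'
```

```text
time_s: 8.3
tool_pos: [0.617, 0.0083, 0.038]
orientation: [0.583, -0.399, 0.4, -0.583]
contact_force: [-5.8, -3.0, 15.8]
opening: 0.0
time_s: 9.1
tool_pos: [0.6091, 0.0479, 0.0495]
orientation: [0.584, -0.399, 0.399, -0.583]
contact_force: [-0.8, 0.2, 0.3]
opening: -0.001
```

```bash
python3 -m handwheel '[0,0,-3,0,0,0,1, 0,0,-3,0,0,0,1, 0,0,-2,0,0,0,1, 0,0,-1,0,0,0,1, 0,0,-1,0,0,0,1, 0,0,-1,0,0,0,1, 0,0,-0.5,0,0,0,1, 0,0,-0.5,0,0,0,1]'; python3 -m handwheel '[0,0,-0.2,0,0,0,1, 0,0,0,0,0,0,1, 0,0,0,0,0,0,1]'
```

```text
time_s: 9.9
tool_pos: [0.6094, 0.0476, 0.038]
orientation: [-0.583, 0.399, -0.4, 0.583]
contact_force: [-3.8, -2.4, 15.3]
opening: -0.003
time_s: 10.2
tool_pos: [0.6094, 0.0476, 0.038]
orientation: [0.583, -0.399, 0.4, -0.583]
contact_force: [-3.3, -2.3, 12.5]
opening: 0.0
```

```bash
python3 -m handwheel '[0,0,6,0,0,0,1, 0,0,6.2,0,0,0,1, -5.2,8.8,0,0,0,0,1, -6.2,7.9,0,0,0,0,1, -7.2,7,0,0,0,0,1, -8.1,6.1,0,0,0,0,1, 0,0,0,0,0,0,1, 0,0,0,0,0,0,1]'
```

```text
time_s: 11.0
tool_pos: [0.5825, 0.0776, 0.0497]
orientation: [0.584, -0.399, 0.399, -0.583]
contact_force: [0.1, 1.1, 0.2]
opening: 0.001
```

```bash
python3 -m handwheel '[0,0,-3,0,0,0,1, 0,0,-3,0,0,0,1, 0,0,-2,0,0,0,1, 0,0,-1,0,0,0,1, 0,0,-1,0,0,0,1, 0,0,-1,0,0,0,1, 0,0,-0.5,0,0,0,1, 0,0,-0.5,0,0,0,1]'; python3 -m handwheel '[0,0,-0.2,0,0,0,1, 0,0,0,0,0,0,1, 0,0,0,0,0,0,1]'
```

```text
time_s: 11.8
tool_pos: [0.5827, 0.0774, 0.038]
orientation: [-0.583, 0.399, -0.4, 0.583]
contact_force: [-4.1, -3.5, 15.9]
opening: 0.002
time_s: 12.1
tool_pos: [0.5827, 0.0774, 0.038]
orientation: [-0.583, 0.399, -0.4, 0.583]
contact_force: [-3.4, -2.3, 13.4]
opening: 0.003
```

All five met a hard stop at 38 mm. Now I lift straight up and check.

```bash
python3 -m handwheel '[0,0,5,0,0,0,1, 0,0,15,0,0,0,1, 0,0,30,0,0,0,1, 0,0,30,0,0,0,1, 0,0,30,0,0,0,1, -20,-40,0,0,0,0,1, -20,-40,0,0,0,0,1, -20,-40,0,0,0,0,1]'
python3 -m handwheel '[0,-40,0,0,0,0,1, 0,0,0,0,0,0,1, 0,0,0,0,0,0,1, 0,0,0,0,0,0,1]'
python3 - <<'E'
from h import *
from station import arm,capture
s=arm.read_state()
w=capture("wrist");np.savez("pics/w2.npz",**w,pos=s["tool_pos"],q=s["orientation"])
for n in("scene","side"): np.savez(f"pics/{n}2.npz",**capture(n))
sc,sd=load("scene2")["color"],load("side2")["color"]
a=cv2.resize(sd[150:240,195:315],(400,300),interpolation=2);b=cv2.resize(sc[150:240,185:305],(400,300),interpolation=2)
z=np.zeros((300,200,3),np.uint8)
cv2.imwrite("pics/mix2.png",np.vstack([np.hstack([a,b]),np.hstack([z,cv2.resize(w["color"],(400,300)),z])])[:,:,::-1])
E
```

```text
time_s: 12.9
tool_pos: [0.5217, -0.0434, 0.1485]
orientation: [-0.583, 0.399, -0.4, 0.584]
contact_force: [1.7, -0.9, 0.3]
opening: -0.003
time_s: 13.3
tool_pos: [0.5228, -0.0813, 0.1479]
orientation: [-0.583, 0.399, -0.399, 0.584]
contact_force: [-0.0, -0.4, -0.0]
opening: 0.001
```

View pics/mix2.png

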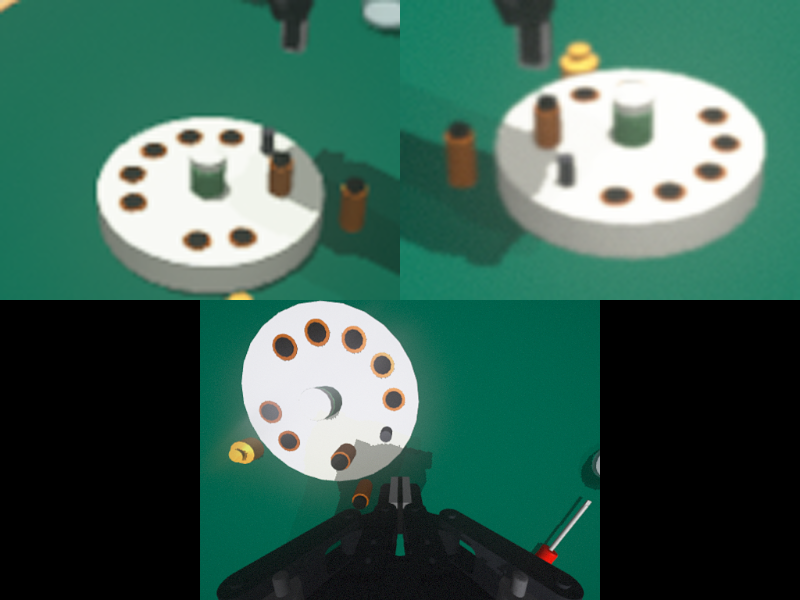

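All five now show even amber rims like the two home stoppers, and everything is still standing. Next is a numeric check that nothing shifted and of the stopper heights.

Run:
```python
from h import *
G={"scene2":[(249.8,207),(265.9,206),(278.1,200),(282.4,191.5),(278.8,183.5)],"side2":[(264,190.5),(251.6,190.5),(241,194.6),(234.5,202),(234.5,210)]}
C={n:load(n) for n in G};meas={}
for n,l in G.items():
    im=C[n]["color"].astype(float);r=[]
    for u,v in l:
        u0,v0=int(round(u)),int(round(v));U,V=np.meshgrid(np.arange(u0-5,u0+6),np.arange(v0-3,v0+4))
        w=np.clip(110-im[v0-3:v0+4,u0-5:u0+6,0],0,None);r.append(((w*U).sum()/w.sum(),(w*V).sum()/w.sum()))
    meas[n]=np.array(r)
def pts(p):
    a=p[2]+ST*np.arange(-2,3);return np.c_[p[0]+.075*np.cos(a),p[1]+.075*np.sin(a),np.full(5,p[3])]
b=least_squares(lambda p:np.concatenate([(proj(C[n],pts(p))-meas[n]).ravel() for n in G]),[.542,.014,-.07,.037])
print("fit",b.x*[1e3,1e3,57.3,1e3],np.sqrt(2*b.cost/20))
for i in range(5):
    q=least_squares(lambda P:np.concatenate([(proj(C[n],P[None])-meas[n][i:i+1]).ravel() for n in G]),pts(b.x)[i]).x;print(i+1,np.round(q*1e3,1))
# rim/jar shift by phase correlation between before/after patches
for n,boxes in(("scene",{"rim right":(270,165,30,60),"jar":(246,172,18,20),"vial tray":(224,176,12,20),"bench vial":(196,183,14,24)}),("side",{"rim left":(218,190,20,45),"jar":(250,193,16,18),"weight":(258,236,18,18),"home stoppers":(245,214,32,12)})):
    A,B=[cv2.cvtColor(load(n+k)["color"],cv2.COLOR_RGB2GRAY).astype(np.float32) for k in"02"]
    for k,(x,y,w,h) in boxes.items():
        best,_=cv2.phaseCorrelate(A[y:y+h,x:x+w],B[y:y+h,x:x+w],cv2.createHanningWindow((w,h),cv2.CV_32F));print(n,k,np.round(best,2))
```

```text
fit [541.70515665  13.98712339  -4.14198735  35.20613651] 0.14250319660861568
1 [572.2 -54.6  35.4]
2 [603.3 -29.6  35. ]
3 [616.6   8.6  35.2]
4 [608.6  48.1  35.3]
5 [581.6  77.6  35.2]
scene rim right [0.02 0.68]
scene jar [0.11 0.04]
scene vial tray [-0.06 -0.84]
scene bench vial [0.42 0.01]
side rim left [-0.1   0.82]
side jar [-0.06  0.02]
side weight [-0.02  0.08]
side home stoppers [0.03 0.04]
```

The disc pose is unchanged (541.7, 14.0, -4.1°, against 541.8, 14.0, -4.2° before), and all five blobs sit at one common height. The robot is clear, so I'm handing in.

```bash
python3 -c "
from station import workorder
print(workorder.sign_off())"
```

```text
the job is handed in; nothing more can be done
None
```

I pressed all five stoppers fully home with the closed fingertips, in order from the one beside the post. Between stoppers the fingertips stayed about 1.5 cm above the disc along the arc. The job was handed in at about 13.5 s, with the arm raised clear and touching nothing.

- **Stoppers:** each one ended in a hard stop with the fingertips at 38.0 mm, which is the fully-home height. The readings at the stops were 12–19 N, with a brief 25 N on stopper 2. In the final pictures all five sit level with each other, within 0.4 mm, and look like the two that were already home.
- **Carousel:** the disc's position came out the same before and after, within about 0.1 mm and 0.1°.
- **Other things:** the jar and weight showed no movement (about 0.1 px or less).
- **Checks that disagreed:**
    - Some image patches shifted by up to 0.84 px: the vial on the tray, the bench vial and the disc rim. I put these down to the gripper's shadow and the lowered stoppers inside those patches, since the vials look in place. I did not check them separately.
    - The picture-based stopper height reads about 3 mm too low, because the dark blobs include the stoppers' sides. I used it only to compare the stoppers with each other.

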